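# Start the mould vibrating table behind its push-latch splash cover

### The arm

A 6-joint arm with a two-finger parallel gripper is mounted at the origin on the work surface. World frame = base frame: x ahead of the robot, y to its left, z up, the work surface at z = 0. Lengths are in m, angles in rad, forces in N, time in s.
With the tool pointing down it reaches from about 0.375 to 0.9 m from the base axis. Payload 3.1 kg.
Tool frame: the origin (TCP) lies midway between the tips of the shut fingers; the grasp point (between the pads) lies robot.grip_point_offset behind it (robot.grip_point_offset is the distance from the TCP to the grasp point, in m); z points along the fingers, y is the direction in which the jaws open and shut (so a half turn about z gives the same grasp; the last joint's range is limited). The gripper opens to 87 mm and grips with 3 to 60 N. Pads are 19 mm wide; open, the fingers measure 117 mm over their backs; the gripper's body (75 mm by 190 mm) begins 51 mm behind the grasp point.
Start: joints at [0.995, 0.527, 1.433, -0, 1.181, -0.178], TCP at [0.242, 0.576, 0.223] pointing down, gripper open.
Joint ranges: [-3.08, 3.08], [-0.75, 2.2], [0.22, 2.44], [-1.43, 4.57], [0, 2.65], [-2.85, 2.85]. Speed limits (rad/s): [2.79, 2.79, 3.14, 3.14, 3.14, 3.14].

### API

Orientations are given as a unit quaternion [x, y, z, w].
In Python, from rig import robot, cams, hand_in gives the robot as it stands. The module is installed in compiled form; this text tells all that it offers.
- The arm moves only by the tool send_rows, never from a script. Its argument "steps" is one flat list of numbers, 5 for each row, row after row: the finger opening in m, from 0 to 0.087, then the shift along the tool's x, y, z in m, then the turn about the tool's z in rad. A call has 1 to 8 rows; each row is the pose to reach, as a shift and turn from the pose measured when the call began, along the tool's axes at that moment; what a row does not reach only later rows make up. A row lasts 1/8 s, in which the tool goes at most 62.5 mm and 10.7 degrees, less where a joint would pass 70% of its speed; a pose out of reach is approached as far as the arm can. A call with a gripper value outside its range is refused whole. The fingers move at their own pace and stop on an object; "force" is the grip in N (left out, the last holds). Time passes only in rows, so rows that repeat a pose let the fingers close. It gives the time, the measured TCP pose, the force and the opening at its end, in the units of the state.
- robot.get_obs(): the state, without advancing time (a new reading comes with each control period).
- cams.camera(name): name is "side" or "top"; returns a dict with "color" (480x640x3 uint8, red, green, blue), "range_z" (480x640 float32, m along the optical axis (not along the pixel's ray), 0 where there is no reading), "intrinsics" (3x3 intrinsics, pixels), "extrinsics" (4x4, takes a point from camera to world coordinates). Camera axes: x right, y down, z forward; pixel columns grow to the right and rows downward; lengths in m; the calibration is good to about 2 mm. A picture is of the moment at which its call begins.
- hand_in(): hands the job in, once; it reports no verdict.
The state is a dict: "time": time; "q": joint angles; "joint_velocities": joint speeds; "joint_torque": joint torques, N m; "position": TCP position; "tool_rot": TCP orientation; "ft_force": force on the tool from outside, world axes, zero at the start; "moment": the same for the moment, N m; "grip_width": finger opening in m.
Only numpy, scipy, OpenCV 4.12 (cv2) and the standard library are available. Lean on these libraries where they do the work, as an engineer would, in place of code of your own. Each camera call takes 0.05 s, during which the arm holds its last target.

### The job

Start the vibrating table on the chocolate bench with a fingertip: press the near edge of its splash cover down and let go so that it springs open by itself, push the flat, wider start button fully in and let it go, then swing the cover down and press it past its catch so that it stays latched shut. Do not press the domed stop button, and leave the empty mould, the tub and the scraper where they stand; nothing needs gripping or lifting.

Things in the scene. Friction and masses are not known exactly. Their poses are not given: they have to be found in the camera images.
- machine: the vibrating table, a steel machine 405 mm deep, 330 mm wide; origin under its middle, x from the console's front to the deck behind, y left, z up. The control console on the robot's side (x -200 to -45 mm) is 90 mm high and carries the cover's hatch in the middle and a dial at the right; the deck (x -50 to 210 mm) is 126 mm high with low end rails and carries the mould (top 150 mm)
- cover_hinge (a point): the middle of the splash cover's hinge axis, a fixed point 112 mm above the bench, at (-90, 0, 112) mm on the machine and with the machine's axes: y runs along the hinge, and the closed cover lies level from here towards the console's front (-x). Behind it (+x) the deck begins 40 mm away, 14 mm higher
- cover_press (a point): the middle of the upper face of the press pad, a ribbed black strip, flush, 14 x 56 mm along the cover's near edge; turns with the cover; closed, at (-55, 0, +6) mm from the hinge, z = outward normal. The cover is a flap 64 mm deep from the hinge, 150 mm wide, 6 mm thick, underside on the hinge axis, grey rim, clear pane. A slow press at the pad takes 3 to 5 N
- cover (a joint): cover angle, rad: 0 latched shut, -0.115 pressed in to its hard stop (6 mm down at the pad), 1.66 open stop, just past upright. Each full press to -0.075 or below, then let go, changes the push-push latch: from shut a spring swings it open in 1 s; from open, push its outer face (deck side) over and down, on past 0, 2 to 5 N; let go, it stays at 0. Pressed less deep, it springs back open
- start_top (a point): the middle of the upper face of the start button: a flat steel disc 33 mm across, on the left (+y) under the cover, at (-35, +45, -11) mm from the hinge, 11 mm above the console. Beside it in y: hatch frame side 23 mm off (14 mm high), latch block 25 mm off (12 mm high); in x: frame front 21 mm, hinge rail 32 mm off. Shut fingers fit, open ones do not
- start (a joint): travel of the start button, m: 0 = out, 0.005 = fully in; sprung, 5 N at the bottom
- stop_top (a point): the top of the stop button: a smaller, taller steel dome 25 mm across, on the right under the cover, at (-35, -45, -7) mm from the hinge. Not to be pressed
- stop (a joint): travel of the stop button, m: 0 = out, 0.005 = fully in
- mould_mid (a point): centre of the empty clear mould on the machine's deck, 135 x 275 x 24 mm with four bar-shaped hollows; leave it alone
- tub_mid (a point): centre of a clear lidded tub on the bench at the machine's right, 138 x 198 x 82 mm; leave it alone
- scraper_mid (a point): a bench scraper lying on the bench at the machine's left: steel blade and wooden handle, 100 x 124 x 20 mm; the point is 10 mm above the bench; leave it alone

How it is judged:
On the way, in this order (a step that is already met when the one before it is completed fails the run):
1. a fingertip presses the shut cover in past its catch (value of joint cover below -0.035 rad and contact force between the fingers and cover above 0.5 N), for 0.04 s.
2. the cover springs open to its stop with no finger on it (value of joint cover above 1.5 rad and contact force between each of the arm, the fingers and cover below 0.1 N), for 0.1 s.
3. a fingertip pushes the start button fully in (value of joint start above 0.0038 m and contact force between the fingers and start above 1 N), for 0.04 s.
4. the start button is let go (value of joint start below 0.001 m), for 0.04 s.
5. a fingertip presses the cover down past its catch (all of step 1), for 0.04 s.
At the end, for the whole second after the job is handed in: the cover is latched shut by itself (within 0.03 rad of closed, neither ajar nor held down), both buttons are out, and the mould, the tub and the scraper are within 20 mm of where they stood (value of joint cover between -0.015 and 0.03 rad and value of joint each of start, stop below 0.001 m and distance of each of mould_mid, tub_mid, scraper_mid from where it was at the start of the episode below 0.02 m); the robot touches nothing.
It fails at once if the stop button is pressed (value of joint stop above 0.002 m).
It fails at once if the mould is lifted or shoved more than 20 mm (distance of mould_mid from where it was at the start of the episode above 0.02 m).
It fails at once if the tub is lifted or shoved more than 20 mm (distance of tub_mid from where it was at the start of the episode above 0.02 m).
It fails at once if the scraper is lifted or shoved more than 20 mm (distance of scraper_mid from where it was at the start of the episode above 0.02 m).
It also fails if it takes over 58 s, if anything falls off the work surface, if the arm or the gripper's body presses on something with over 40 N, if the wrist force passes 120 N, or if a joint passes its speed limit or range.

## Working session

There is one attempt and no reset: what is moved stays moved. The work goes in short steps, Python scripts to look and compute and a tool call to move; the robot and the scene stay as the last step left them, time stands still between calls to the robot, and variables do not carry over. Pictures are saved under pics/ and viewed, and the job is handed in when it is done.

Besides the shell and the picture viewer there is one more tool, called after "Emit:" by a JSON object that holds its "method" and its "body". send_rows: Moves the arm, as the interface text tells. Its arguments: {"type":"object","properties":{"steps":{"type":"array","items":{"type":"number"}},"force":{"type":"number"}},"required":["steps"]}

```bash
mkdir -p pics; python3 - <<'E'
from rig import robot,cams
import cv2,numpy as np
o=robot.get_obs();print({k:np.round(v,4) for k,v in o.items()}, robot.grip_point_offset)
for n in("side","top"):
    c=cams.camera(n);cv2.imwrite(f"pics/{n}0.png",c["color"][:,:,::-1]);np.savez(f"{n}0.npz",**c)
    print(n,c["intrinsics"].round(1).tolist(),c["extrinsics"].round(3).tolist())
E
```

```text
{'time': np.float64(0.0), 'q': array([ 0.9945,  0.5284,  1.4339, -0.    ,  1.1814, -0.1785]), 'joint_velocities': array([ 0.0011,  0.0025,  0.001 , -0.0001, -0.    ,  0.0008]), 'joint_torque': array([-5.00000e-04, -4.40052e+01, -1.76594e+01,  6.35000e-02,
        5.83000e-02, -2.00000e-04]), 'position': array([0.2417, 0.5756, 0.2216]), 'tool_rot': array([ 1.976e-01,  9.803e-01, -1.000e-03, -4.000e-04]), 'ft_force': array([-0.0442, -0.4498, -0.0827]), 'moment': array([-0.0099,  0.0135, -0.0104]), 'grip_width': np.float64(0.0872)} 0.0187
side [[477.8, 0.0, 322.6], [0.0, 477.8, 252.1], [0.0, 0.0, 1.0]] [[0.731, -0.446, 0.516, 0.112], [-0.682, -0.455, 0.574, -0.557], [-0.021, -0.771, -0.636, 0.763], [0.0, 0.0, 0.0, 1.0]]
top [[506.6, 0.0, 316.5], [0.0, 506.6, 244.3], [0.0, 0.0, 1.0]] [[-0.003, -0.983, 0.182, 0.483], [-1.0, 0.003, -0.002, 0.009], [0.001, -0.182, -0.983, 1.075], [0.0, 0.0, 0.0, 1.0]]
```

View pics/top0.png

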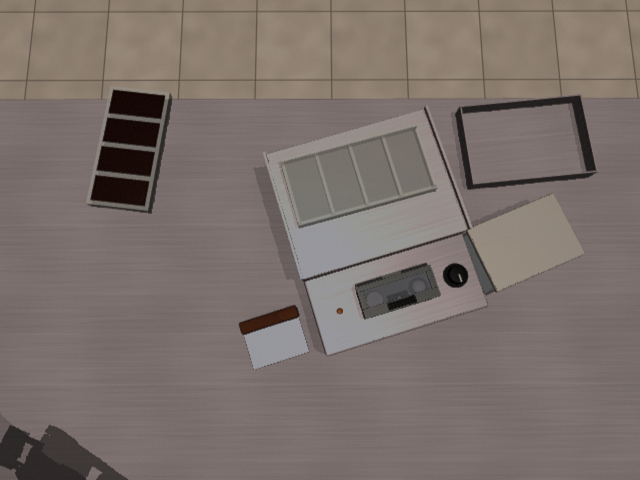

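View pics/side0.png

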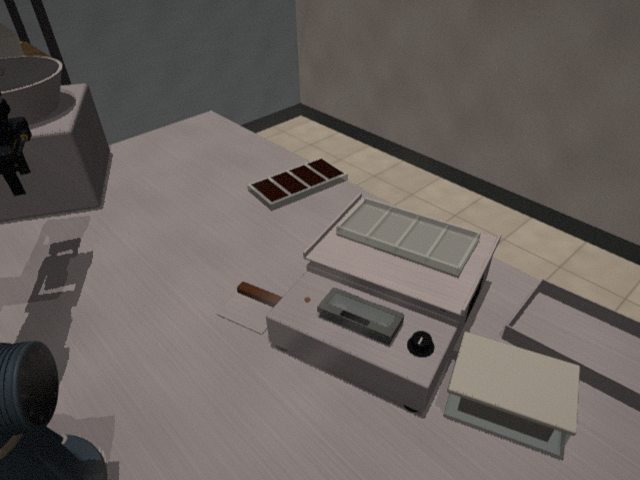

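The top view shows the machine yawed about 15°, with the hatch centred near (398,291), the black pad near (402,302), the dial at (456,275), and the console front edge running from (327,353) to (487,305). I'll zoom in and measure next.

```bash
cat > h.py <<'E'
import numpy as np
def ray(c,u,v,z):
    K=c["intrinsics"];T=c["extrinsics"]
    d=T[:3,:3]@np.linalg.solve(K,[u,v,1.]);o=T[:3,3];return o+d*(z-o[2])/d[2]
def pix(c,p):
    T=c["extrinsics"];q=c["intrinsics"]@(T[:3,:3].T@(np.asarray(p)-T[:3,3]));return q[:2]/q[2]
E
python3 - <<'E'
import cv2,numpy as np
from h import *
for n,(x,y,w,h) in dict(top=(295,230,200,130),side=(260,270,200,140)).items():
    c=np.load(n+"0.npz");im=c["color"][:,:,::-1];
    cv2.imwrite(f"pics/{n}z.png",cv2.resize(im[y:y+h,x:x+w],None,fx=4,fy=4,interpolation=cv2.INTER_CUBIC))
    if n=="top":
        g=im[...].max(2)
        m=np.zeros(g.shape,np.uint8);m[255:330,345:445]=(g[255:330,345:445]<45)
        k,l,s,ce=cv2.connectedComponentsWithStats(m)
        for i in range(1,k):
            if s[i,4]>40:
                pts=np.argwhere(l==i)[:,::-1].astype(np.float32);print(s[i],ce[i],cv2.minAreaRect(pts))
E
```

```text
[401 264  25   9  41] [412.75609756 267.73170732] ((413.14056396484375, 267.9567565917969), (2.352687120437622, 24.99730110168457), 72.89727020263672)
[387 295  30  15 220] [402.03181818 302.04545455] ((401.5644836425781, 301.7320556640625), (8.885777473449707, 29.280241012573242), 74.47589111328125)
```

View pics/topz.png

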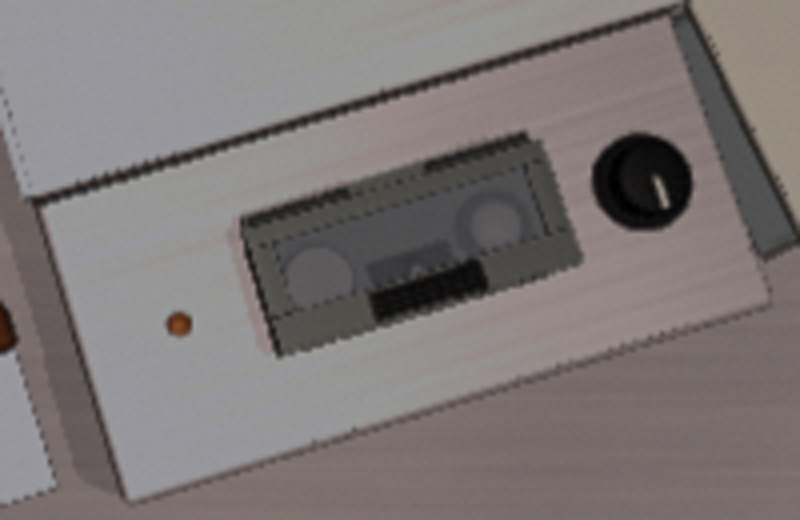

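View pics/sidez.png

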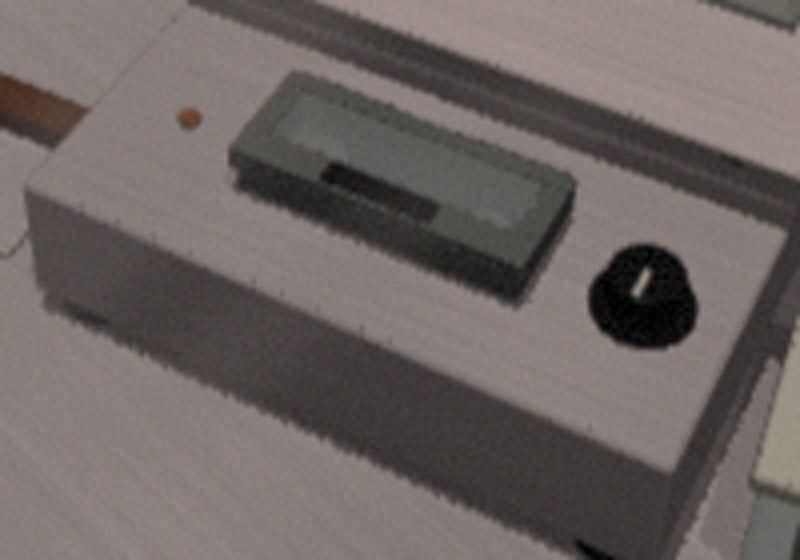

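```bash
python3 - <<'E'
import cv2,numpy as np
from h import *
t=np.load("top0.npz");s=np.load("side0.npz")
g=s["color"].max(2).astype(int);m=np.zeros(g.shape,np.uint8);m[305:330,335:375]=g[305:330,335:375]<48
k,l,st,ce=cv2.connectedComponentsWithStats(m)
i=1+np.argmax(st[1:,4]);print(st[i],ce[i],"side pad@.118",ray(s,*ce[i],.118))
P=ray(t,402.03,302.05,.118);print("top pad",P)
# two-view triangulation
def ln(c,u,v):
    d=c["extrinsics"][:3,:3]@np.linalg.solve(c["intrinsics"],[u,v,1]);return c["extrinsics"][:3,3],d/np.linalg.norm(d)
A=np.zeros((3,3));b=np.zeros(3)
for c,uv in((t,(402.03,302.05)),(s,ce[i])):
    o,d=ln(c,*uv);M=np.eye(3)-np.outer(d,d);A+=M;b+=M@o
print("tri",np.linalg.solve(A,b))
def r(x,y,z):return ray(t,295+x/4,230+y/4,z)
nl,nr=r(130,502,.09),r(770,304,.09);e=nl-nr;print("front",nl,nr,np.linalg.norm(e),"yaw",np.degrees(np.arctan2(-e[0],e[1])))
a,bb=r(278,356,.118),r(583,262,.118);e=a-bb;print("cover near",a,bb,np.linalg.norm(e),np.degrees(np.arctan2(-e[0],e[1])))
a,bb=r(40,200,.09),r(130,502,.09);e=a-bb;print("left side",np.linalg.norm(e),np.degrees(np.arctan2(e[1],e[0])))
# deck front edge at .126
a,bb=r(30,200,.126),r(685,8,.126);e=a-bb;print("deck front",a,bb,np.linalg.norm(e),np.degrees(np.arctan2(-e[0],e[1])))
# depth check
for u,v in((402,302),(375,300)):
  z=t["range_z"][v,u];p=t["extrinsics"]@np.r_[np.linalg.solve(t["intrinsics"],[u,v,1.])*z,1];print(p[:3])
E
```

```text
[335 311  34  17 239] [348.28451883 318.64016736] side pad@.118 [ 0.53930746 -0.14669787  0.118     ]
top pad [ 0.5492353 -0.1526773  0.118    ]
tri [ 0.54466403 -0.14924912  0.11764095]
front [ 0.45051546 -0.01230824  0.09      ] [ 0.54300872 -0.3225342   0.09      ] 0.32372078975796637 yaw 16.60184675199443
cover near [ 0.51790202 -0.08138849  0.118     ] [ 0.56129241 -0.22615576  0.118     ] 0.15113003951307458 16.684797490198008
left side 0.1504063650002319 16.552870094664204
deck front [0.59061295 0.03447419 0.126     ] [ 0.68182173 -0.27887242  0.126     ] 0.32635124815968414 16.229196966947903
[ 0.54910813 -0.15208594  0.12117715]
[ 0.55331292 -0.1019933   0.11718579]
```

```bash
cat >> h.py <<'E'
from scipy.spatial.transform import Rotation as Ro
YAW=np.radians(16.55);H=np.array([.602,-.1365,.112])
RM=Ro.from_euler("z",YAW)
def go(pts,obs):
    """hinge-frame targets (mm) -> tool shifts (mm), turn"""
    R=Ro.from_quat(obs["tool_rot"]);y=R.apply([0,1,0])
    a=np.arctan2(y[1],y[0]);d=(YAW+np.pi/2-a+np.pi)%(2*np.pi)-np.pi
    print("t",round(float(obs["time"]),2),"now hinge mm",(RM.inv().apply(obs["position"]-H)*1e3).round(1),"F",obs["ft_force"].round(2),"turn",round(-d,3),"w",round(float(obs["grip_width"]),4))
    for p in pts:
        print(p,"->",(R.inv().apply(H+RM.apply(np.array(p)/1e3)-obs["position"])*1e3).round(1))
E
python3 - <<'E'
from rig import robot
from h import *
t=np.load("top0.npz");s=np.load("side0.npz")
print("side pad check",pix(s,H+RM.apply([-.055,0,.006])),"top",pix(t,H+RM.apply([-.055,0,.006])))
print("start",pix(s,H+RM.apply([-.035,.045,-.011])),pix(t,H+RM.apply([-.035,.045,-.011])))
print("mould front hinge x", [RM.inv().apply(ray(t,u,v,.15)-H).round(3) for u,v in((303,225),(435,188))])
go([(-55,0,90)],robot.get_obs())
E
```

```text
side pad check [354.28731444 317.40945277] top [401.75805163 302.0278422 ]
start [337.98593545 308.13982563] [374.70253107 299.41159037]
mould front hinge x [array([0.134, 0.137, 0.038]), array([ 0.131, -0.123,  0.038])]
t 0.1 now hinge mm [-142.5  785.3  109.6] F [0.2  0.99 0.68] turn -0.687 w 0.0868
(-55, 0, 90) -> [-565.5 -551.8   20.5]
```

Emit:
{"method": "send_rows", "body": {"steps": [0,-0.565,-0.552,0.0,-0.687,0,-0.565,-0.552,0.0,-0.687,0,-0.565,-0.552,0.0,-0.687,0,-0.565,-0.552,0.0,-0.687,0,-0.565,-0.552,0.0,-0.687,0,-0.565,-0.552,0.0,-0.687,0,-0.565,-0.552,0.0,-0.687,0,-0.565,-0.552,0.0,-0.687]}}

```text
time: 1.1
position: [0.4335, 0.1215, 0.2225]
tool_rot: [-0.144, 0.99, -0.001, -0.001]
ft_force: [0.9, 0.3, 0.3]
grip_width: 0.0152
```

```bash
python3 - <<'E'
from rig import robot
from h import *
go([(-55,0,60)],robot.get_obs())
E
```

```text
t 1.1 now hinge mm [-88.  295.3 110.5] F [0.87 0.26 0.3 ] turn 0.0 w 0.0152
(-55, 0, 60) -> [ -33.  -295.3   50.8]
```

Emit:
{"method": "send_rows", "body": {"steps": [0,-0.033,-0.295,0.05,0,0,-0.033,-0.295,0.05,0,0,-0.033,-0.295,0.05,0,0,-0.033,-0.295,0.05,0,0,-0.033,-0.295,0.05,0,0,-0.033,-0.295,0.05,0,0,-0.033,-0.295,0.05,0,0,-0.033,-0.295,0.05,0]}}

```text
time: 2.1
position: [0.5484, -0.1503, 0.1729]
tool_rot: [-0.145, 0.989, -0.0, -0.001]
ft_force: [-0.2, 0.9, -0.6]
grip_width: 0.0006
```

```bash
python3 - <<'E'
from rig import robot,cams
import cv2
from h import *
go([(-55,0,15),(-55,0,6),(-55,0,0)],robot.get_obs())
for n in("side","top"):
    c=cams.camera(n);cv2.imwrite(f"pics/{n}1.png",c["color"][:,:,::-1])
a=cv2.imread("pics/side1.png")[200:400,220:480];b=cv2.imread("pics/top1.png")[200:400,280:540]
cv2.imwrite("pics/p1.png",cv2.resize(np.hstack([a,b]),None,fx=1.5,fy=1.5))
E
```

```text
t 2.1 now hinge mm [-55.3   2.1  60.9] F [-0.22  0.92 -0.62] turn 0.002 w 0.0006
(-55, 0, 15) -> [-0.4 -2.1 45.9]
(-55, 0, 6) -> [-0.5 -2.1 54.9]
(-55, 0, 0) -> [-0.5 -2.1 60.9]
```

View pics/p1.png

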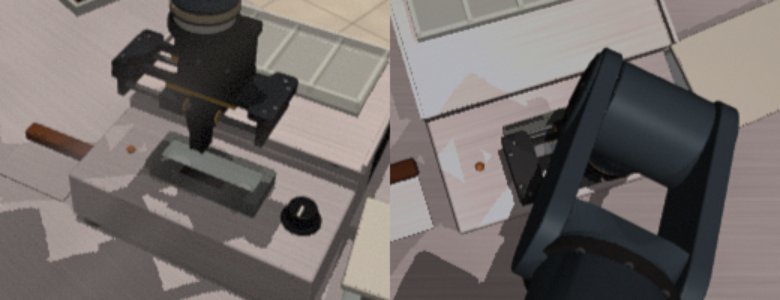

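The side view shows the shut fingertips right above the pad, with the body's long axis running along the hinge as planned. I'll descend and then press slowly.

Emit:
{"method": "send_rows", "body": {"steps": [0,0,-0.002,0.03,0,0,0,-0.002,0.048,0,0,0,-0.002,0.052,0,0,0,-0.002,0.054,0,0,0,-0.002,0.056,0,0,0,-0.002,0.057,0,0,0,-0.002,0.058,0]}}

```text
time: 3.08
position: [0.5494, -0.1524, 0.1157]
tool_rot: [-0.145, 0.989, -0.001, -0.0]
ft_force: [-1.4, 0.9, 2.8]
grip_width: 0.0004
```

Emit:
{"method": "send_rows", "body": {"steps": [0,0,0,0.001,0,0,0,0,0.002,0,0,0,0,0.003,0,0,0,0,0.004,0,0,0,0,0.004,0]}}

```text
time: 3.7
position: [0.5494, -0.1524, 0.1126]
tool_rot: [-0.145, 0.989, -0.001, -0.0]
ft_force: [-2.9, 1.7, 9.2]
grip_width: 0.0004
```

Emit:
{"method": "send_rows", "body": {"steps": [0,0,0,-0.02,0,0,0.02,0,-0.07,0,0,0.03,0,-0.12,0,0,0.03,0,-0.12,0,0,0.03,0,-0.12,0,0,0.03,0,-0.12,0,0,0.03,0,-0.12,0,0,0.03,0,-0.12,0]}}

```text
time: 4.7
position: [0.5205, -0.1606, 0.2317]
tool_rot: [-0.145, 0.989, -0.0, -0.001]
ft_force: [0.1, 0.4, -0.0]
grip_width: 0.0002
```

```bash
python3 - <<'E'
from rig import robot,cams
import cv2
from h import *
go([(-40,45,45),(-40,45,5)],robot.get_obs())
c=cams.camera("side");cv2.imwrite("pics/side2.png",c["color"][:,:,::-1])
cv2.imwrite("pics/p2.png",cv2.resize(c["color"][200:400,220:480,::-1],None,fx=3,fy=3))
E
```

```text
t 4.7 now hinge mm [-8.500e+01  1.000e-01  1.197e+02] F [ 0.06  0.36 -0.03] turn 0.002 w 0.0002
(-40, 45, 45) -> [-45.2  44.8  74.6]
(-40, 45, 5) -> [-45.3  44.8 114.6]
```

View pics/p2.png

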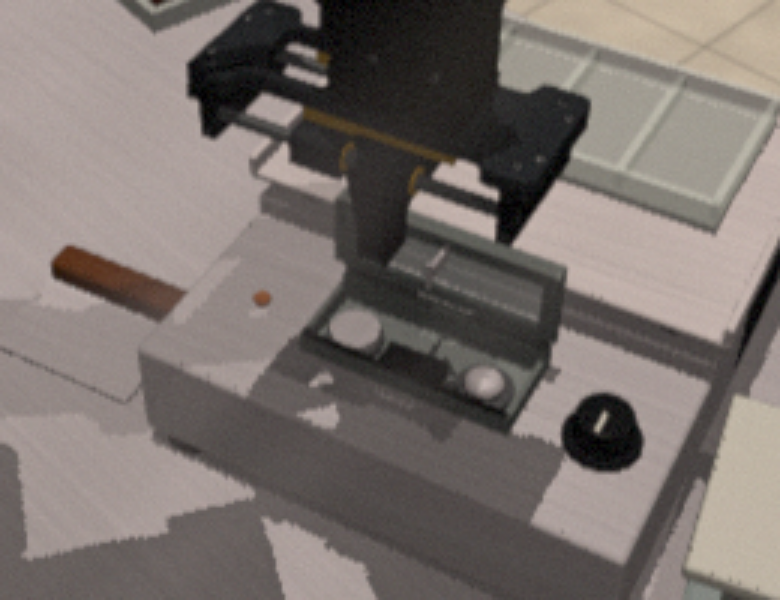

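The cover stands open at its stop. The start disc is at about (338.7,310.3) and the stop dome at about (381.7,328). I'll refine the start position.

```bash
python3 - <<'E'
import cv2
from h import *
s=np.load("side0.npz");im=cv2.imread("pics/side2.png")
g=im.max(2);m=np.zeros(g.shape,np.uint8);R=np.s_[298:325,326:352];m[R]=g[R]>105
k,l,st,ce=cv2.connectedComponentsWithStats(m)
for i in range(1,k):
    if st[i,4]>40:print(st[i],ce[i],(RM.inv().apply(ray(s,*ce[i],.101)-H)*1e3).round(1))
E
```

```text
[330 302  17  14 183] [338.07103825 308.57377049] [-35.9  44.3 -11. ]
```

Emit:
{"method": "send_rows", "body": {"steps": [0,-0.04,0.045,0.02,0,0,-0.045,0.045,0.06,0,0,-0.045,0.045,0.09,0,0,-0.045,0.045,0.11,0,0,-0.045,0.045,0.12,0,0,-0.045,0.045,0.12,0]}}

```text
time: 5.5
position: [0.5504, -0.1048, 0.1114]
tool_rot: [-0.145, 0.989, -0.0, -0.001]
ft_force: [0.2, 0.7, 0.2]
grip_width: 0.0002
```

```bash
python3 - <<'E'
from rig import robot
from h import *
go([(-40,45,-11),(-40,45,-16)],robot.get_obs())
E
```

```text
t 5.5 now hinge mm [-40.4  45.1  -0.6] F [0.2  0.74 0.19] turn 0.002 w 0.0002
(-40, 45, -11) -> [-0.4 -0.1 10.4]
(-40, 45, -16) -> [-0.4 -0.1 15.4]
```

Emit:
{"method": "send_rows", "body": {"steps": [0,0,0,0.006,0,0,0,0,0.01,0,0,0,0,0.012,0,0,0,0,0.014,0,0,0,0,0.0155,0,0,0,0,0.0165,0,0,0,0,0.0165,0]}}

```text
time: 6.38
position: [0.5507, -0.1049, 0.0963]
tool_rot: [-0.145, 0.989, -0.001, -0.001]
ft_force: [-2.6, -0.4, 11.0]
grip_width: 0.0003
```

Emit:
{"method": "send_rows", "body": {"steps": [0,0,0,0.001,0,0,0,0,0.001,0,0,0,0,-0.01,0,0,0.005,0,-0.05,0,0,0.015,-0.02,-0.1,0,0,0.015,-0.045,-0.12,0,0,0.015,-0.045,-0.12,0]}}

```text
time: 7.25
position: [0.551, -0.154, 0.2183]
tool_rot: [-0.144, 0.99, -0.002, 0.002]
ft_force: [0.1, -0.2, -0.4]
grip_width: 0.0004
```

```bash
python3 - <<'E'
from rig import robot,cams
import cv2
from h import *
c=cams.camera("side")
go([(-55,0,105),(40,0,105),(40,0,40)],robot.get_obs())
cv2.imwrite("pics/p3.png",cv2.resize(c["color"][200:400,220:480,::-1],None,fx=3,fy=3))
E
```

```text
t 7.3 now hinge mm [-5.510e+01 -1.000e-01  1.045e+02] F [ 0.59  0.56 -0.03] turn 0.001 w 0.0006
(-55, 0, 105) -> [-0.1  0.1 -0.5]
(40, 0, 105) -> [-95.1  -0.   -0.6]
(40, 0, 40) -> [-95.1   0.   64.4]
```

View pics/p3.png

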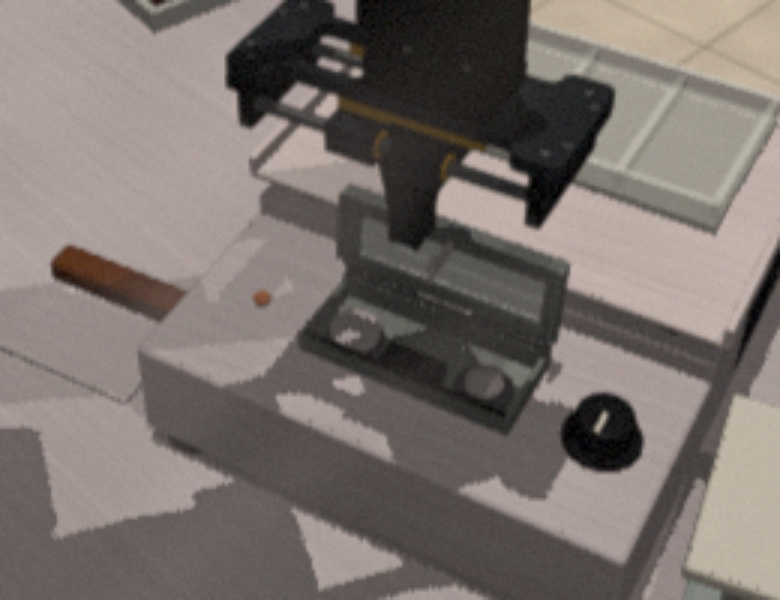

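The button is released and the cover is still open. Next I'll go over the cover and down behind it.

Emit:
{"method": "send_rows", "body": {"steps": [0,-0.045,0,0,0,0,-0.095,0,0,0,0,-0.095,0,0.0,0,0,-0.095,0,0.03,0,0,-0.095,0,0.064,0,0,-0.095,0,0.064,0,0,-0.095,0,0.064,0]}}

```text
time: 8.18
position: [0.6397, -0.1249, 0.1526]
tool_rot: [-0.145, 0.99, -0.0, -0.001]
ft_force: [0.5, -0.7, 0.6]
grip_width: 0.0002
```

```bash
python3 - <<'E'
from rig import robot,cams
import cv2
from h import *
c=cams.camera("side")
go([(20,0,38),(5,0,40),(-3,0,39),(-12,0,36),(-19,0,33),(-26,0,28),(-32,0,23),(-37,0,19)],robot.get_obs())
cv2.imwrite("pics/p4.png",cv2.resize(c["color"][200:400,220:480,::-1],None,fx=3,fy=3))
E
```

```text
t 8.22 now hinge mm [40.1 -0.1 41.4] F [ 0.95 -0.36  0.4 ] turn 0.001 w 0.0003
(20, 0, 38) -> [20.1  0.2  3.4]
(5, 0, 40) -> [35.1  0.2  1.4]
(-3, 0, 39) -> [43.1  0.2  2.4]
(-12, 0, 36) -> [52.1  0.2  5.4]
(-19, 0, 33) -> [59.1  0.2  8.4]
(-26, 0, 28) -> [66.1  0.2 13.4]
(-32, 0, 23) -> [72.1  0.2 18.4]
(-37, 0, 19) -> [77.1  0.2 22.4]
```

View pics/p4.png

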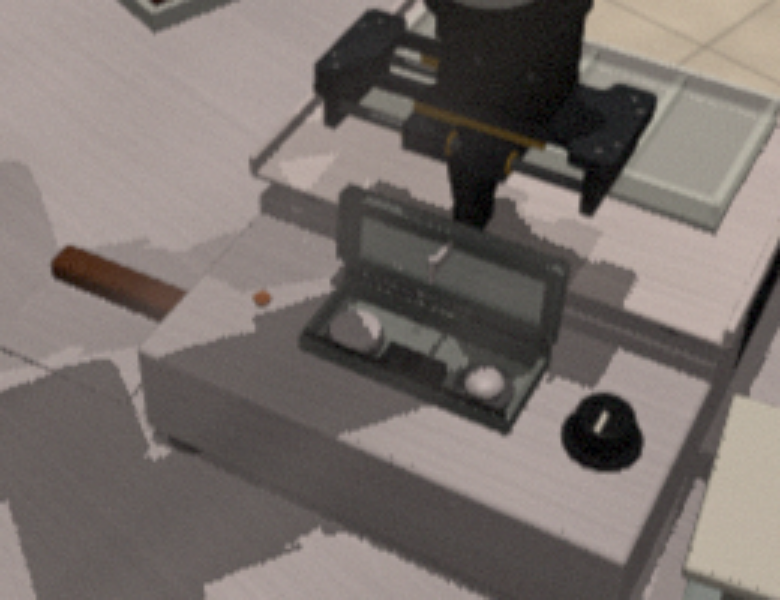

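Emit:
{"method": "send_rows", "body": {"steps": [0,0.01,0,0.002,0,0,0.02,0,0.003,0,0,0.028,0,0.002,0,0,0.035,0,0.0015,0,0,0.043,0,0.0025,0,0,0.052,0,0.0055,0,0,0.059,0,0.0085,0,0,0.066,0,0.0135,0]}}

```text
time: 9.22
position: [0.5798, -0.1446, 0.1414]
tool_rot: [-0.144, 0.99, -0.002, 0.004]
ft_force: [5.0, 1.9, 3.0]
grip_width: 0.0002
```

```bash
python3 - <<'E'
from rig import robot,cams
import cv2
from h import *
c=cams.camera("side")
go([(-32,0,23),(-37,0,19),(-42,0,15),(-48,0,10),(-54,0,6),(-55,0,0)],robot.get_obs())
cv2.imwrite("pics/p5.png",cv2.resize(c["color"][200:400,220:480,::-1],None,fx=3,fy=3))
E
```

```text
t 9.28 now hinge mm [-25.3  -1.1  28.6] F [ 2.33 -0.11  1.82] turn 0.0 w 0.0006
(-32, 0, 23) -> [6.7 1.1 5.6]
(-37, 0, 19) -> [11.7  1.1  9.6]
(-42, 0, 15) -> [16.7  1.1 13.6]
(-48, 0, 10) -> [22.7  1.1 18.5]
(-54, 0, 6) -> [28.8  1.1 22.5]
(-55, 0, 0) -> [29.8  1.2 28.5]
```

View pics/p5.png

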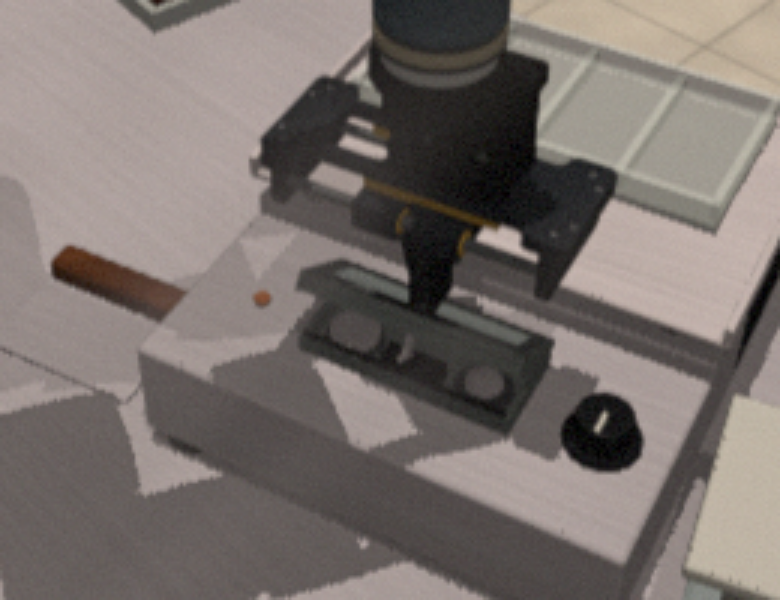

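The fingertip is on the cover's outer face and the cover has swung to about 30°. I'll keep pushing it down.

Emit:
{"method": "send_rows", "body": {"steps": [0,0.007,0.001,0.0055,0,0,0.012,0.001,0.0095,0,0,0.017,0.001,0.0135,0,0,0.023,0.001,0.0175,0,0,0.028,0.001,0.0205,0,0,0.029,0.001,0.0215,0]}}

```text
time: 10.02
position: [0.5486, -0.1521, 0.1185]
tool_rot: [-0.144, 0.99, -0.001, 0.001]
ft_force: [2.3, -0.3, 2.9]
grip_width: 0.0003
```

```bash
python3 - <<'E'
from rig import robot,cams
import cv2
from h import *
c=cams.camera("side")
go([(-55,0,6),(-55,0,0)],robot.get_obs())
cv2.imwrite("pics/p6.png",cv2.resize(c["color"][200:400,220:480,::-1],None,fx=3,fy=3))
E
```

```text
t 10.07 now hinge mm [-55.7   0.3   6.4] F [ 0.75 -0.62  2.49] turn 0.0 w 0.0005
(-55, 0, 6) -> [-0.7 -0.3  0.4]
(-55, 0, 0) -> [-0.7 -0.3  6.4]
```

View pics/p6.png

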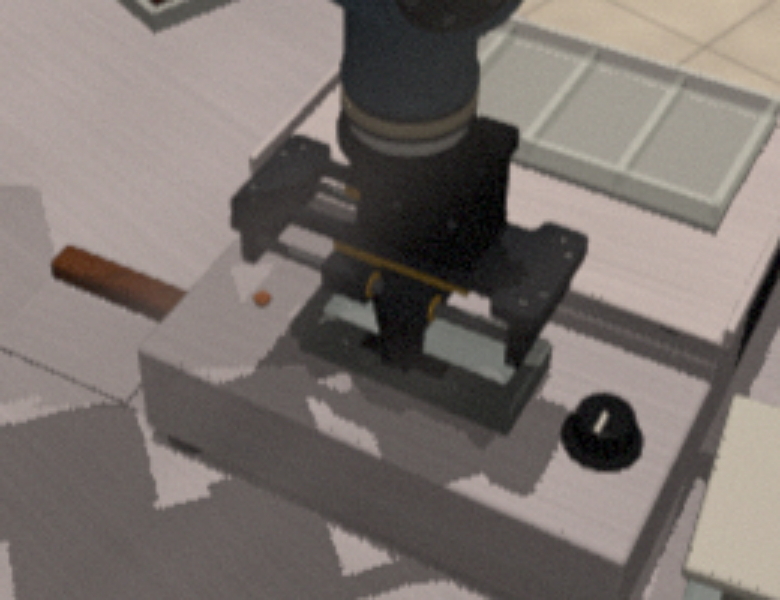

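The cover is nearly level and the fingertip is on the pad. Now I'll press it to the stop, as in the first press (z ≈ 0.1125).

Emit:
{"method": "send_rows", "body": {"steps": [0,0,0,0.002,0,0,0,0,0.0035,0,0,0,0,0.005,0,0,0,0,0.006,0,0,0,0,0.007,0,0,0,0,0.007,0,0,0,0,0.007,0]}}

```text
time: 10.95
position: [0.5482, -0.1522, 0.1124]
tool_rot: [-0.144, 0.99, -0.001, 0.0]
ft_force: [-1.8, 0.0, 11.3]
grip_width: 0.0004
```

The z value and the raised force match the first press, so the cover is at its hard stop. I'll release it slowly at first, then move clear.

Emit:
{"method": "send_rows", "body": {"steps": [0,0,0,-0.004,0,0,0,0,-0.008,0,0,0,0,-0.03,0,0,0.03,0,-0.07,0,0,0.08,0,-0.12,0,0,0.13,0,-0.13,0,0,0.13,0,-0.13,0,0,0.13,0,-0.13,0]}}

```text
time: 11.95
position: [0.4232, -0.1888, 0.242]
tool_rot: [-0.144, 0.99, -0.001, 0.0]
ft_force: [0.3, -0.0, -0.1]
grip_width: 0.0002
```

```bash
python3 - <<'E'
from rig import robot,cams
import cv2
from h import *
c=cams.camera("side");t=cams.camera("top")
go([],robot.get_obs())
print([np.round(float(np.abs(c["color"][a].astype(int)-np.load("side0.npz")["color"][a]).mean()),1) for a in (np.s_[190:260,340:480],np.s_[340:440,450:580])])
cv2.imwrite("pics/p7.png",np.hstack([cv2.resize(x["color"][a,b,::-1],(400,300)) for x,a,b in((c,slice(190,400),slice(210,490)),(t,slice(150,375),slice(230,530)))]))
E
```

```text
t 12.05 now hinge mm [-185.6    0.7  129.6] F [-0.43 -0.31  0.13] turn 0.002 w 0.0003
[np.float64(37.6), np.float64(33.1)]
```

View pics/p7.png

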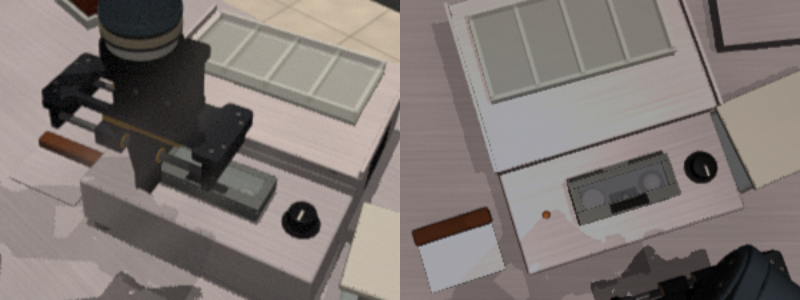

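```bash
python3 - <<'E'
from rig import robot,cams
import cv2
from h import *
for n,bx in(("top",dict(mould=(275,120,170,110),tub=(465,190,125,105),scraper=(235,300,80,75),cover=(350,260,95,65))),("side",dict(mould=(330,190,155,90),tub=(440,325,145,130)))):
    a=np.load(n+"0.npz")["color"];b=cams.camera(n)["color"]
    f=lambda i,x,y,w,h:np.float32(cv2.cvtColor(i,cv2.COLOR_RGB2GRAY)[y:y+h,x:x+w])
    for k,v in bx.items():
        A,B=f(a,*v),f(b,*v);x,y,w,h=v
        r=cv2.minMaxLoc(cv2.matchTemplate(f(b,x-6,y-6,w+12,h+12),A,cv2.TM_CCOEFF_NORMED));print(n,k,"shift px",r[3][0]-6,r[3][1]-6,"score",round(r[1],3),"mean",A.mean().round(),B.mean().round())
print(robot.get_obs()["time"])
E
```

```text
top mould shift px 0 0 score 0.998 mean 125.0 135.0
top tub shift px 0 0 score 0.998 mean 123.0 134.0
top scraper shift px 0 0 score 0.987 mean 115.0 122.0
top cover shift px 0 0 score 0.997 mean 106.0 115.0
side mould shift px 0 0 score 0.366 mean 129.0 144.0
side tub shift px 0 0 score 0.997 mean 117.0 150.0
12.15
```

```bash
python3 -c "
from rig import hand_in
print(hand_in())"
```

```text
the job is handed in; nothing more can be done
None
```

The job is handed in at about 12 s on the clock; the hand-in itself gives no verdict. I did these steps in order with shut fingers:

- **Opening the cover:** I pressed the pad to its hard stop (about 9 N) and let go. The cover sprang open to its stop with no finger on it.
- **Start button:** I pushed it to the bottom (about 11 N, against 5 N given at the bottom) and released it.
- **Closing the cover:** I swung the cover over from the deck side, pressed it to the stop again (about 11 N, at the same height as the first press), and backed off.

**Last checks:**
- In the top view the shut cover, mould, tub and scraper showed 0 px shift from the start, with match scores of 0.987 to 0.998.
- The side view agreed for the tub. Its mould match scored low (0.366) because the arm stood in front of the mould, so that one tells nothing.
- The force on the tool was about zero with the arm clear.
- I could not read the button travels directly. The start press is judged from force and height, and its release from the picture afterwards. I never went near the stop button with the fingers.

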